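# Tare the scale and bring a cake piece over it in the tongs

## Robot

A 6-joint arm with a two-finger parallel gripper is mounted at the origin on a cart in front of the work surface, level with it; the furniture and walls round the work are solid. World frame = base frame: x ahead of the robot, y to its left, z up, the work surface at z = 0. Lengths are in m, angles in rad, forces in N, time in s.
With the tool pointing down it reaches from about 0.25 to 0.775 m from the base axis. Payload 4 kg.
Tool frame: the origin (TCP) lies midway between the tips of the shut fingers; the grasp point (between the pads) lies grip_point_offset behind it (grip_point_offset is the distance from the TCP to the grasp point, in m); z points along the fingers, y is the line along which they close (so a half turn about z gives the same grasp; the last joint's range is limited). The gripper opens to 94 mm and grips with 3 to 60 N. Pads are 16 mm wide; open, the fingers measure 119 mm over their backs; the gripper's body (75 mm by 177 mm) begins 78 mm behind the grasp point.
Start: joints at [-1.441, 0.087, 1.371, -0, 1.684, -0.103], TCP at [0.127, -0.535, 0.206] pointing down, gripper open.
Joint ranges: [-3.1, 3.1], [-0.76, 2.03], [0.27, 2.55], [-1.08, 4.22], [0.17, 2.65], [-2.57, 2.57]. Speed limits (rad/s): [2.79, 2.79, 3.14, 3.14, 3.14, 3.14].

## Interface

Orientations are given as [roll, pitch, yaw] about the fixed x, y, z axes, in that order (R = Rz(yaw) Ry(pitch) Rx(roll)).
In Python, from bench import * gives the robot as it stands. The module is installed in compiled form; this text tells all that it offers.
- The arm moves only by the tool apply_moves, never from a script. Its argument "commands" is a list of rows, each a list of 7 numbers: the turn, a rotation vector about the world's x, y, z in rad, then the shift along the world's x, y, z in m, then the opening in per cent of the stroke, from 0 (shut) to 100 (fully open). In form: [[ax, ay, az, x, y, z, jaw], ...]. A call has exactly 5 rows; each row is the pose to reach, as a shift and turn from the pose commanded when the call began; what a row does not reach only later rows make up. A row lasts 1/10 s, in which the tool goes at most 50 mm and 8.59 degrees, less where a joint would pass 70% of its speed; a pose out of reach is approached as far as the arm can. A call with a gripper value outside its range is refused whole. The fingers move at their own pace and stop on an object; the grip force is fixed at half the most. Time passes only in rows, so rows that repeat a pose let the fingers close, or fill a call up. It gives the time, the measured TCP pose, the force, the opening and the grip force at its end, in the units of the state.
- get_obs(): the state, without advancing time (a new reading comes with each control period).
- snapshot(name): name is "scene" or "top" or "wrist"; returns a dict with "pixels" (384x512x3 uint8, red, green, blue), "vertical_fov" (degrees; the focal length in pixels is half the picture's height over the tangent of half this angle, whatever the lens; pixels are square), "cx", "cy" (the principal point, pixels), "rvec" (rotation vector, rad) and "tvec" (3), from world to camera coordinates, as OpenCV has them. Camera axes: x right, y down, z forward; pixel columns grow to the right and rows downward; lengths in m; the calibration is good to about 2 mm. A picture is of the moment at which its call begins. There is no depth.
- close_job(): hands the job in; it is judged then, once.
Trained networks look in the newest picture that a camera, given by its name, has taken for a name from the list of things; names that differ only in an ending like _2 or _b are one class to them, and where a whole thing is asked for, a point or a joint stands for the part that bears it (a point fixed in the world has none). Each returns a list of dicts, best first, with "score" (0 to 1); they miss things now and then, are a little off and sometimes report something else, mostly with a low value. They report only what shows in the picture. A call takes as long as a camera call.
- masks_of(camera, query): "mask" (384x512 bool, what is visible of it) and "extent" ([left, top, right, bottom] in pixels, round what is visible of it).
- place_of(camera, query): "pixel" ([column, row] in pixels: a listed point, or the origin of a listed thing).
The state is a dict: "time": time; "joint_positions": joint angles; "qvel": joint speeds; "joint_torque": joint torques, N m; "tool_pos": TCP position; "ee_rot": TCP orientation; "wrist_force": force on the tool from outside, world axes, zero at the start; "wrist_torque": the same for the moment, N m; "width": finger opening in m; "finger_force": force on a finger pad.
Only numpy, scipy, OpenCV 4.12 (cv2) and the standard library are available. Lean on these libraries where they do the work, as an engineer would, in place of code of your own. Each camera call takes 0.05 s, during which the arm holds its last target. There are 200 camera calls.

## Task

On the counter scale press fully, one at a time and letting each come back up, the round key (power), then the square key (cake price), then the long key between them (tare, for the saucer on the pan). Then pick up the serving tongs from their rest, squeeze their tips on the unwrapped cake piece on the wooden pedestal and carry it in the tongs, never touching it with the robot's own fingers, to above the middle of the saucer. Finish there still holding it squeezed in the tongs, 5 to 10 cm above the saucer, for the customer to approve: do not set it down or let go, and leave the saucer and the other goods where they are.

Things in the scene. Friction and masses are not known exactly. Their poses are not given: they have to be found in the camera images.
- scale_pan (a point): Counter scale, fixed: white housing 220 deep (x) x 170 wide (y) x 44 high; steel pan 132 x 162 at the back, a narrow display, and in front a row of three black keys. This point: centre of the pan's upper face, 53 above the table, 42 behind the housing's middle. x from the keys to the pan, y left along the keys, z up; turned up to 0.14 rad.
- key_round_top (a point): Centre of the top face of the round key, diameter 23, at the left end of the row. Keys move straight down; when up they stand 8 above the housing (top 52 above the table).
- key_square_top (a point): Centre of the top face of the square key, 22 x 22, at the right end of the row.
- key_long_top (a point): Centre of the top face of the long key, 20 (x) x 44 (y), in the middle of the row; keys are 56 apart, centre to centre.
- key_round (a joint): Travel of the round key, m: 0 up, 0.005 fully down. A spring brings it back; about 1.5 N starts it, 5 N holds it fully down. Pressed means beyond 0.0035, up again below 0.002.
- key_square (a joint): Travel of the square key, the same.
- key_long (a joint): Travel of the long key, the same.
- saucer: White ceramic saucer, diameter 110, height 14, 0.16 kg, loose in the middle of the scale's pan. Origin: centre of its underside; z up.
- saucer_mid (a point): Centre of the saucer at the height of its rim, 14 above its underside; z up.
- pedestal_top (a point): Wooden cake pedestal, fixed: round plate of diameter 112 and 9 thick on a turned stem. This point: centre of its upper face, 70 above the table. To the left in front of it stands a glass bowl on a foot heaped with packs, up to about 220 high: pass over or round it.
- cake_mid (a point): Centre (9.5 above the underside) of the cake piece, a wedge of ring cake, 22 g, 33 x 31 x 19 high, unwrapped, alone on the pedestal. y points from its curved back (33 wide) to its narrow inner end (10 wide), 31 apart: take it across y; across x the sides taper by 45 degrees and slip out. At the start x points away from the robot, to within about 0.42 rad.
- cake: The same cake piece; origin at the centre of its underside, same axes.
- tongs: Serving tongs, 0.115 kg, 230 long: two steel arms 18 high on an upright pin at the rear (with a wire ring), lying level on a rest, tips away from the robot. This body is the pin and the left arm. Origin: on the pin, half-way up; x runs midway between the open arms to the tips, z up. Each arm has a black handle pad 46 long, 22 high, its centre 85 from the pin.
- tongs_mid (a point): Midway between the handle pads, half-way up, where to grip: 84 ahead of the pin, axes as the tongs. At the start 35 above the table, 27 above the rest's foot. Over the pads the tongs are 60 wide when open; squeezing them needs about 2.5 N there at the beginning, 7.5 N on the cake, 10.5 N at the stop. Pressing the pads 1 closer brings the tips 2.2 closer.
- tip_left (a point): Centre of the inner face of the left tip paddle (36 long, 22 high, 4 thick), 190 from the pin, half-way up. The middle between the tips is 105 ahead of tongs_mid. With the tongs open the two tips are 62 apart.
- tip_right (a point): Centre of the inner face of the right tip paddle, which is on the hinged arm; axes of that arm, parallel to the tongs' when open.
- tongs_arm (a joint): Squeeze of the tongs, rad: 0 open (tips 62 apart), 0.165 tips 31 apart (closed on the cake across y), 0.27 stop (tips 11 apart). A spring opens them.
- rest: Tongs rest, fixed: wooden foot 150 (x) x 82 (y) x 8 with two wire saddles, 26 high, at 58 ahead and 62 behind its middle (ends of the front one 35 high, 106 apart over all). Origin: centre of its underside, below the tongs' handle pads; x along the tongs.
- ring_pack_a: Bystander: a small ring cake in a film bag, 90 x 94 x 25, on the table behind the scale.
- ring_pack_b: Bystander: a small ring cake in a film bag, 90 x 94 x 25, at the back left.
- bar_pack_a: Bystander: a bar-shaped pastry in a film bag, 57 x 101 x 25, at the front left.
- bar_pack_b: Bystander: a bar-shaped pastry in a film bag, 57 x 101 x 25, at the front right.
- bar_pack_c: Bystander: a bar-shaped pastry in a film bag, 57 x 101 x 25, at the back right.
- jar: Bystander: a lidded glass jar of honey, diameter 64, height 97, behind the scale.

How it is judged:
On the way, in this order (a step that is already met when the one before it is completed fails the run):
1. the round key is pressed, the others are up (value of joint key_round above 0.0035 m and value of joint each of key_square, key_long below 0.002 m), for 0.05 s.
2. then the square key is pressed, the others are up (value of joint key_square above 0.0035 m and value of joint each of key_round, key_long below 0.002 m), for 0.05 s.
3. then the long key is pressed, the others are up (value of joint key_long above 0.0035 m and value of joint each of key_round, key_square below 0.002 m), for 0.05 s.
4. all keys are up; the fingers hold the tongs clear of the rest, the cake piece still stands on the pedestal (value of joint each of key_round, key_square, key_long below 0.002 m and contact force between the fingers and tongs above 1 N and height (world z) of tongs_mid above 0.055 m and distance of cake_mid from where it was at the start of the episode below 0.02 m), for 0.1 s.
5. the tongs hold the cake piece lifted off the pedestal (contact force between cake and tongs_arm above 0.5 N and contact force between each of cake, the fingers and tongs above 1 N and contact force between cake and the fingers below 0.05 N and z of cake_mid in the frame of pedestal_top above 0.025 m), for 0.2 s.
At the end, for the whole second after the job is handed in: The cake piece hangs still between both tips of the tongs, which the fingers squeeze, its centre within 30 mm of the saucer's centre (from above) and 35 to 140 mm above its rim; no finger touches the cake, the saucer is within 25 mm of the pan's centre and untouched by the tongs, all keys are up (contact force between cake and tongs_arm above 0.5 N and contact force between each of cake, the fingers and tongs above 1 N and contact force between cake and the fingers below 0.05 N and value of joint each of key_round, key_square, key_long below 0.002 m and horizontal distance between cake_mid and saucer_mid below 0.03 m and z of cake_mid in the frame of saucer_mid between 0.035 and 0.14 m and value of joint tongs_arm between 0.1 and 0.24 rad and linear speed of cake below 0.03 m/s and contact force between tongs and saucer below 0.05 N and horizontal distance between saucer_mid and scale_pan below 0.025 m); the arm keeps its last pose, push and grip.
It fails at once if the robot's fingers touch the cake piece (contact force between cake and the fingers above 0.3 N).
It fails at once if the cake piece falls from the pedestal or the tongs (height (world z) of cake_mid below 0.06 m).
It fails at once if two keys are pressed at once (value of joint each of key_round, key_square above 0.003 m or value of joint each of key_round, key_long above 0.003 m or value of joint each of key_square, key_long above 0.003 m).
It fails at once if other goods are pushed about (more than 3 cm) (distance of any of ring_pack_a, ring_pack_b, bar_pack_a, bar_pack_b, bar_pack_c, jar from where it was at the start of the episode above 0.03 m).
It also fails if it takes over 56 s, if anything falls off the work surface, if the arm or the gripper's body presses on something with over 40 N, if the wrist force passes 120 N, or if a joint passes its speed limit or range.

## Working session

There is one attempt and no reset: what is moved stays moved. The work goes in short steps, Python scripts to look and compute and a tool call to move; the robot and the scene stay as the last step left them, time stands still between calls to the robot, and variables do not carry over. Pictures are saved under pics/ and viewed, at most 11 in all, crops included, and the job is handed in when it is done.

Besides the shell and the picture viewer there is one more tool, called after "Request:" by a JSON object that holds its "fn" and its "kwargs". apply_moves: Moves the arm, as the interface text tells. Its arguments: {"type":"object","properties":{"commands":{"type":"array"}},"required":["commands"]}

```bash
mkdir -p pics
cat > h.py <<'E'
from bench import *
import numpy as np, cv2
from scipy.spatial.transform import Rotation as R
def cam(s):
    f=192/np.tan(np.radians(s["vertical_fov"])/2); M=R.from_rotvec(np.ravel(s["rvec"])).as_matrix()
    return f,M,np.ravel(s["tvec"])
def ray(s,p):
    f,M,t=cam(s); d=M.T@np.array([(p[0]-s["cx"])/f,(p[1]-s["cy"])/f,1]); return -M.T@t,d
def atz(s,p,z):
    c,d=ray(s,p); return c+d*(z-c[2])/d[2]
def proj(s,P):
    f,M,t=cam(s); q=M@np.array(P)+t; return np.array([f*q[0]/q[2]+s["cx"],f*q[1]/q[2]+s["cy"]])
def save(s,n,crop=None,k=1):
    im=s["pixels"][:,:,::-1]
    if crop: im=im[crop[1]:crop[3],crop[0]:crop[2]]
    cv2.imwrite("pics/"+n,cv2.resize(im,None,fx=k,fy=k,interpolation=cv2.INTER_CUBIC))
E
python3 - <<'E'
from h import *
o=get_obs(); print({k:np.round(v,3).tolist() for k,v in o.items()})
Z=dict(scale_pan=.053,key_round_top=.052,key_square_top=.052,key_long_top=.052,saucer_mid=.067,pedestal_top=.07,cake_mid=.0795,tongs=.035,tongs_mid=.035,tip_left=.035,tip_right=.035,rest=0)
S={}
for c in("scene","top"):
    s=S[c]=snapshot(c); save(s,c+"0.png",k=1.5 if c=="top" else 1.5)
    print(c,"cam at",ray(s,(0,0))[0].round(3))
    for q,z in Z.items():
        r=place_of(c,q)
        print(q,[(round(x["score"],2),np.round(x["pixel"]).tolist(),atz(s,x["pixel"],z).round(4).tolist()) for x in r[:2]])
try:
    s=snapshot("wrist"); print("gp",grip_point_offset)
except Exception as e: print(e)
E
```

```text
{'time': 0.0, 'joint_positions': [-1.441, 0.088, 1.372, 0.0, 1.684, -0.103], 'qvel': [0.0, 0.001, 0.002, -0.0, 0.001, 0.0], 'joint_torque': [0.002, -34.018, -30.242, 0.072, 0.033, -0.0], 'tool_pos': [0.127, -0.535, 0.204], 'ee_rot': [-3.14, -0.0, 0.233], 'wrist_force': [-0.269, -0.08, -0.381], 'wrist_torque': [-0.024, 0.051, 0.034], 'finger_force': 0.0, 'width': 0.094}
scene cam at [0.105 0.824 0.913]
scale_pan [(0.65, [266.0, 171.0], [0.5763, -0.2432, 0.053])]
key_round_top [(0.59, [302.0, 193.0], [0.4415, -0.1914, 0.052]), (0.58, [218.0, 182.0], [0.6846, -0.1379, 0.052])]
key_square_top [(0.39, [309.0, 171.0], [0.4587, -0.2968, 0.052])]
key_long_top [(0.54, [302.0, 181.0], [0.4605, -0.2447, 0.052])]
saucer_mid [(0.9, [264.0, 163.0], [0.5915, -0.2603, 0.067]), (0.67, [296.0, 254.0], [0.3668, 0.0524, 0.067])]
pedestal_top [(0.66, [208.0, 202.0], [0.6526, -0.0266, 0.07])]
cake_mid [(0.62, [207.0, 194.0], [0.6667, -0.0453, 0.0795]), (0.34, [235.0, 163.0], [0.6628, -0.2085, 0.0795])]
tongs [(0.66, [296.0, 254.0], [0.3762, 0.0241, 0.035])]
tongs_mid [(0.71, [265.0, 243.0], [0.4616, 0.020
[... 449 characters left out ...]
5527, 0.0766, 0.052]), (0.57, [295.0, 225.0], [0.4609, -0.2501, 0.052])]
saucer_mid [(0.7, [292.0, 184.0], [0.5889, -0.2472, 0.067])]
pedestal_top [(0.71, [222.0, 159.0], [0.6775, -0.0253, 0.07]), (0.51, [312.0, 224.0], [0.4603, -0.3043, 0.07])]
cake_mid [(0.66, [230.0, 161.0], [0.667, -0.051, 0.0795])]
tongs [(0.82, [208.0, 253.0], [0.3813, 0.0293, 0.035]), (0.72, [205.0, 229.0], [0.4585, 0.0369, 0.035])]
tongs_mid [(0.57, [208.0, 229.0], [0.4576, 0.0272, 0.035])]
tip_left [(0.72, [192.0, 198.0], [0.5594, 0.0765, 0.035])]
tip_right [(0.59, [227.0, 163.0], [0.6741, -0.0389, 0.035]), (0.41, [216.0, 197.0], [0.56, -0.0018, 0.035])]
rest [(0.87, [208.0, 227.0], [0.4677, 0.0307, 0.0])]
gp 0.0188
```

View pics/scene0.png

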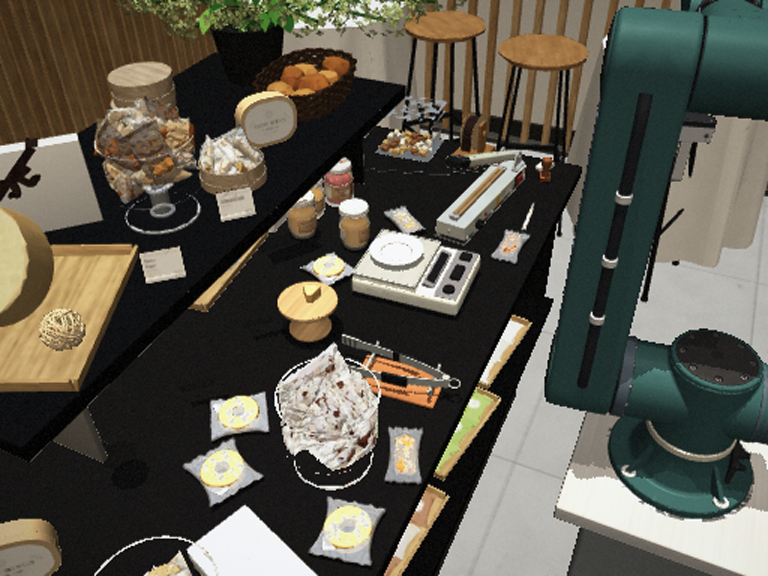

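View pics/top0.png

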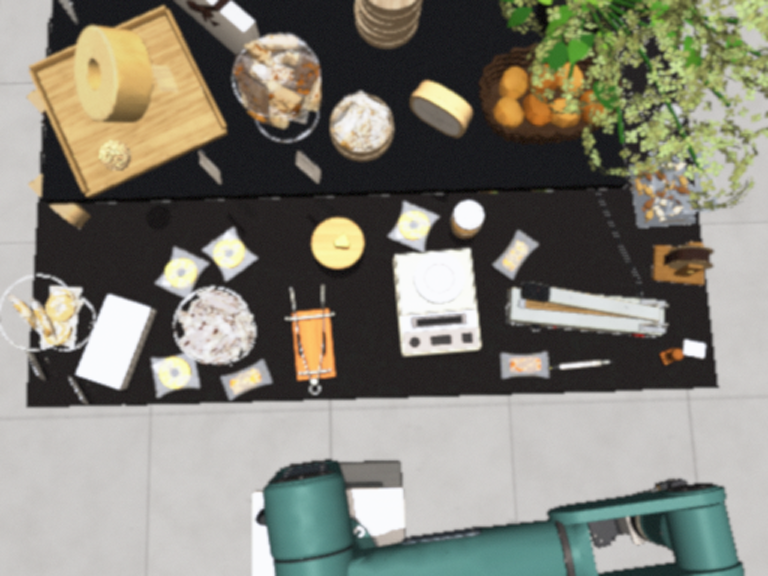

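The scene view shows the scale at about (415,270), the pedestal with the cake at (310,300) and the tongs on the orange rest at (400,370). The top view shows the keys near (414,342), (440,340) and (463,339), the cake at (341,242), the tongs at (313,340) pointing away, and the bowl at (215,325). I'm moving above the keys with the fingers shut.

Request:
{"fn": "apply_moves", "kwargs": {"commands": [[0, 0, -0.03, 0.033, 0.03, 0.01, 0], [0, 0, -0.06, 0.066, 0.06, 0.02, 0], [0, 0, -0.09, 0.099, 0.09, 0.02, 0], [0, 0, -0.12, 0.132, 0.12, 0.02, 0], [0, 0, -0.16, 0.165, 0.15, 0.02, 0]]}}

```text
time: 1.85
tool_pos: [0.2929, -0.3839, 0.2258]
ee_rot: [3.141, -0.0, 0.071]
wrist_force: [0.4, -0.4, -0.4]
width: 0.0573
finger_force: 0.0
```

Request:
{"fn": "apply_moves", "kwargs": {"commands": [[0, 0, 0, 0.033, 0.03, 0.0, 0], [0, 0, 0, 0.066, 0.06, 0, 0], [0, 0, 0, 0.099, 0.09, 0, 0], [0, 0, 0, 0.132, 0.12, 0, 0], [0, 0, 0, 0.15, 0.145, 0, 0]]}}

```text
time: 2.35
tool_pos: [0.4437, -0.2382, 0.2254]
ee_rot: [-3.141, -0.001, 0.075]
wrist_force: [0.0, -0.6, -0.7]
width: 0.0174
finger_force: 0.0
```

Run:
```python
from h import *
o=get_obs(); print(o["time"],o["tool_pos"].round(4) if hasattr(o["tool_pos"],"round") else o["tool_pos"],o["ee_rot"],o["wrist_force"])
s=snapshot("wrist"); save(s,"w1.png",k=1.5); print(ray(s,(0,0))[0].round(3))
for q,z in dict(key_round_top=.052,key_square_top=.052,key_long_top=.052,saucer_mid=.067,scale_pan=.053,cake_mid=.0795).items():
    print(q,[(round(x["score"],2),np.round(x["pixel"]).tolist(),atz(s,x["pixel"],z).round(4).tolist()) for x in place_of("wrist",q)[:2]])
```

```text
2.35 [ 0.4437 -0.2382  0.2254] [-3.14137233e+00 -6.00919899e-04  7.48023235e-02] [ 0.0084092  -0.5991733  -0.68290842]
[ 0.522 -0.231  0.404]
key_round_top [(0.7, [214.0, 169.0], [0.451, -0.1908, 0.052])]
key_square_top [(0.65, [314.0, 168.0], [0.4601, -0.3028, 0.052])]
key_long_top [(0.75, [265.0, 172.0], [0.4517, -0.2491, 0.052])]
saucer_mid [(0.97, [278.0, 37.0], [0.5878, -0.2489, 0.067])]
scale_pan [(0.47, [264.0, 170.0], [0.4545, -0.2477, 0.053])]
cake_mid []
```

View pics/w1.png

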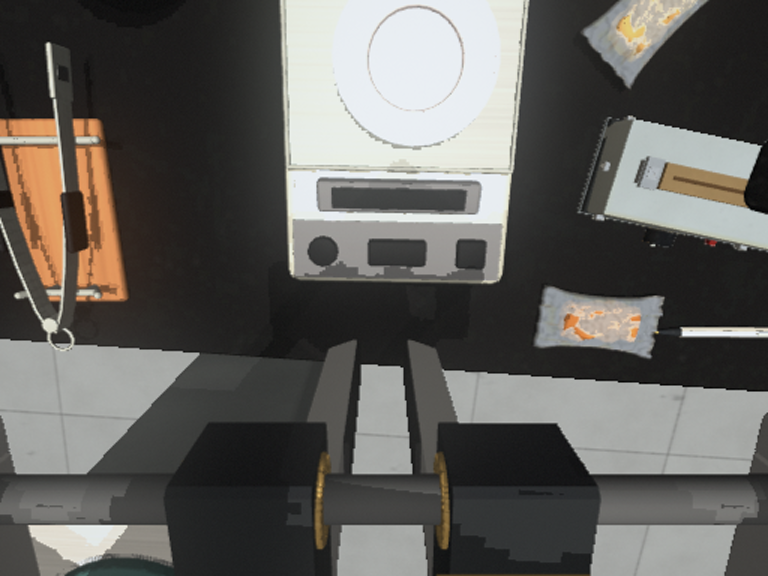

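The wrist picture shows the keys at (323,251), (397,252) and (471,254) in the enlarged view, and the saucer at (416,60). That puts round at (.453,-.192), long at (.456,-.249) and square at (.459,-.303).

Request:
{"fn": "apply_moves", "kwargs": {"commands": [[0, 0, 0, 0.011, 0.04, -0.02, 0], [0, 0, 0, 0.011, 0.048, -0.065, 0], [0, 0, 0, 0.011, 0.048, -0.11, 0], [0, 0, 0, 0.011, 0.048, -0.15, 0], [0, 0, 0, 0.011, 0.048, -0.165, 0]]}}

```text
time: 3.2
tool_pos: [0.4492, -0.1916, 0.0557]
ee_rot: [-3.137, 0.007, 0.071]
wrist_force: [-0.7, 0.1, 0.7]
width: 0.0004
finger_force: 0.0
```

Request:
{"fn": "apply_moves", "kwargs": {"commands": [[0, 0, 0, 0, 0, -0.006, 0], [0, 0, 0, 0, 0, -0.011, 0], [0, 0, 0, 0, 0, -0.014, 0], [0, 0, 0, 0, 0, -0.0145, 0], [0, 0, 0, 0, 0, -0.0145, 0]]}}

```text
time: 3.7
tool_pos: [0.4532, -0.1931, 0.0475]
ee_rot: [3.139, -0.001, 0.073]
wrist_force: [-3.0, -1.2, 4.2]
width: 0.0006
finger_force: 2.3
```

Request:
{"fn": "apply_moves", "kwargs": {"commands": [[0, 0, 0, 0, 0, -0.0015, 0], [0, 0, 0, 0, 0, -0.0015, 0], [0, 0, 0, 0, 0, -0.002, 0], [0, 0, 0, 0, 0, -0.002, 0], [0, 0, 0, 0, 0, -0.002, 0]]}}

```text
time: 4.2
tool_pos: [0.4534, -0.1932, 0.0471]
ee_rot: [3.139, -0.001, 0.073]
wrist_force: [-7.4, -0.3, 13.0]
width: 0.0003
finger_force: 6.6
```

Request:
{"fn": "apply_moves", "kwargs": {"commands": [[0, 0, 0, 0, 0, 0.03, 0], [0, 0, 0, 0.002, -0.037, 0.03, 0], [0, 0, 0, 0.004, -0.08, 0.03, 0], [0, 0, 0, 0.006, -0.111, 0.03, 0], [0, 0, 0, 0.006, -0.111, 0.016, 0]]}}

```text
time: 4.7
tool_pos: [0.4615, -0.3082, 0.0624]
ee_rot: [3.135, -0.007, 0.069]
wrist_force: [-0.2, -0.3, 1.0]
width: 0.0003
finger_force: 0.0
```

Request:
{"fn": "apply_moves", "kwargs": {"commands": [[0, 0, 0, 0, 0, -0.006, 0], [0, 0, 0, 0, 0, -0.012, 0], [0, 0, 0, 0, 0, -0.015, 0], [0, 0, 0, 0, 0, -0.016, 0], [0, 0, 0, 0, 0, -0.016, 0]]}}

```text
time: 5.2
tool_pos: [0.459, -0.3027, 0.0471]
ee_rot: [3.139, -0.0, 0.075]
wrist_force: [-6.4, 1.0, 12.5]
width: 0.0008
finger_force: 6.6
```

Square is fully down, so the long key is next.

Request:
{"fn": "apply_moves", "kwargs": {"commands": [[0, 0, 0, 0, 0, 0.03, 0], [0, 0, 0, 0, 0.01, 0.03, 0], [0, 0, 0, -0.003, 0.054, 0.03, 0], [0, 0, 0, -0.003, 0.054, 0.026, 0], [0, 0, 0, -0.003, 0.054, 0.014, 0]]}}

```text
time: 5.7
tool_pos: [0.4566, -0.2479, 0.058]
ee_rot: [3.14, -0.002, 0.076]
wrist_force: [0.3, 0.2, -0.0]
width: 0.0003
finger_force: 0.0
```

Request:
{"fn": "apply_moves", "kwargs": {"commands": [[0, 0, 0, 0, 0, -0.006, 0], [0, 0, 0, 0, 0, -0.012, 0], [0, 0, 0, 0, 0, -0.014, 0], [0, 0, 0, 0, 0, -0.014, 0], [0, 0, 0, 0, 0, -0.014, 0]]}}

```text
time: 6.2
tool_pos: [0.4555, -0.2482, 0.0469]
ee_rot: [-3.138, 0.001, 0.072]
wrist_force: [-7.5, 7.8, 19.3]
width: 0.0004
finger_force: 9.8
```

Request:
{"fn": "apply_moves", "kwargs": {"commands": [[0, 0, 0, 0, 0, 0.05, 0], [0, 0, 0, 0, 0, 0.1, 20], [0, 0, 0, 0, 0.04, 0.13, 40], [0, 0, -0.02, -0.01, 0.085, 0.15, 60], [0, 0, -0.04, -0.02, 0.13, 0.17, 100]]}}

```text
time: 6.7
tool_pos: [0.436, -0.1195, 0.2143]
ee_rot: [3.141, -0.0, 0.029]
wrist_force: [0.4, 0.2, 0.2]
width: 0.029
finger_force: 0.0
```

Request:
{"fn": "apply_moves", "kwargs": {"commands": [[0, 0, 0, 0, 0.045, 0.01, 100], [0, 0, 0, 0, 0.09, 0.03, 100], [0, 0, 0, 0, 0.13, 0.05, 100], [0, 0, 0, 0, 0.145, 0.05, 100], [0, 0, 0, 0, 0.145, 0.05, 100]]}}

```text
time: 7.2
tool_pos: [0.4366, 0.0266, 0.2639]
ee_rot: [3.141, -0.001, 0.036]
wrist_force: [-0.0, -0.8, -0.2]
width: 0.0693
finger_force: 0.0
```

Run:
```python
from h import *
o=get_obs(); print(o["time"],o["tool_pos"].round(4),o["ee_rot"].round(3))
s=snapshot("wrist"); save(s,"w2.png",k=1.5); print(ray(s,(0,0))[0].round(3))
for q,z in dict(tongs=.035,tongs_mid=.035,tip_left=.035,tip_right=.035,rest=0,cake_mid=.0795,cake=.07,pedestal_top=.07).items():
    print(q,[(round(x["score"],2),np.round(x["pixel"]).tolist(),atz(s,x["pixel"],z).round(4).tolist()) for x in place_of("wrist",q)[:2]])
np.save("w2.npy",s,allow_pickle=True)
for x in(.38,.46,.54):
  print([proj(s,(x,y,z)).round().tolist() for y,z in((.12,.113),(.12,.2),(.15,.2))])
```

```text
7.2 [0.4366 0.0266 0.2639] [ 3.141e+00 -1.000e-03  3.600e-02]
[0.515 0.03  0.443]
tongs [(0.81, [255.0, 216.0], [0.3726, 0.0247, 0.035])]
tongs_mid []
tip_left [(0.86, [227.0, 65.0], [0.5609, 0.0645, 0.035])]
tip_right []
rest [(0.6, [255.0, 147.0], [0.4601, 0.0273, 0.0])]
cake_mid []
cake []
pedestal_top [(0.54, [275.0, 62.0], [0.5623, 0.009, 0.07])]
[[169.0, 230.0], [143.0, 268.0], [107.0, 267.0]]
[[166.0, 158.0], [137.0, 175.0], [98.0, 174.0]]
[[163.0, 76.0], [129.0, 65.0], [87.0, 64.0]]
```

View pics/w2.png

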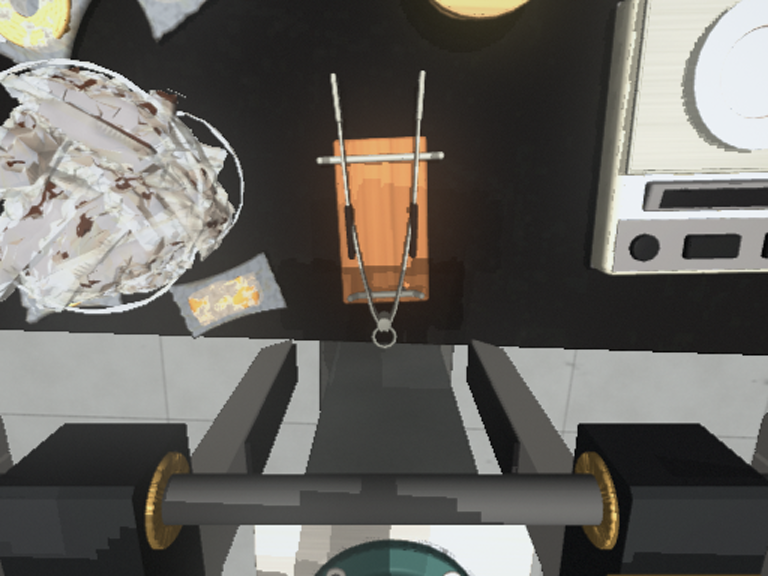

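The wrist view shows the tongs from the pin (384,325) to the tips (335,75)/(421,72), with the pads at (350,230)/(413,230), and the bowl's right edge at (243,190). That edge is close to where the gripper body would be, so I'm tilting the body toward the robot and offsetting slightly right.

Request:
{"fn": "apply_moves", "kwargs": {"commands": [[0, -0.14, 0, 0.007, -0.006, -0.03, 100], [0, -0.27, 0, 0.014, -0.006, -0.07, 100], [0, -0.4, -0.01, 0.021, -0.006, -0.11, 100], [0, -0.4, -0.01, 0.028, -0.006, -0.15, 100], [0, -0.4, -0.01, 0.028, -0.006, -0.165, 100]]}}

```text
time: 8.15
tool_pos: [0.4595, 0.0194, 0.0925]
ee_rot: [3.131, -0.392, 0.024]
wrist_force: [-0.1, -0.1, 0.1]
width: 0.0938
finger_force: 0.0
```

Run:
```python
from h import *
o=get_obs(); print(o["time"],o["tool_pos"].round(4),o["ee_rot"].round(3),o["wrist_force"].round(2),o["width"])
s=snapshot("scene"); a=s["pixels"][150:320,170:340]
t=snapshot("top"); b=t["pixels"][130:300,100:270]
w=snapshot("wrist")["pixels"]
im=np.hstack([cv2.resize(x,(400,400),interpolation=cv2.INTER_CUBIC) for x in(a,b)])
im=im[:,:,::-1]; cv2.imwrite("pics/c3.png",im)
```

```text
8.15 [0.4595 0.0194 0.0925] [ 3.131 -0.392  0.024] [-0.12 -0.07  0.09] 0.09382467817260716
```

View pics/c3.png

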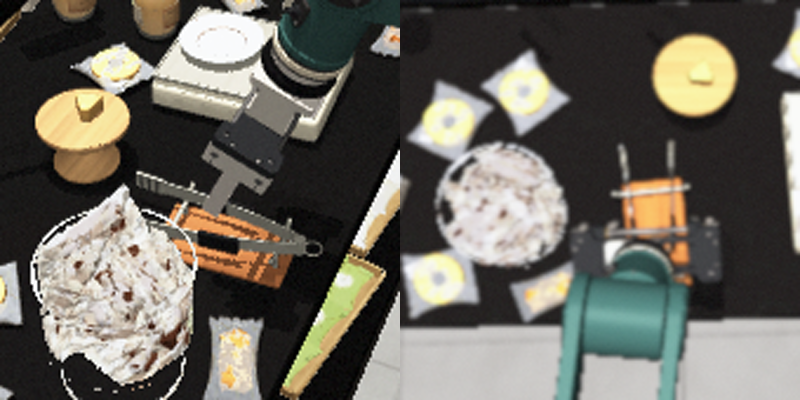

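In the crops the gripper body sits just clear of the bowl: the bowl's right edge is at (567,205) and the body's left edge at (572,240). The tongs lie between the fingers. I'm descending.

Request:
{"fn": "apply_moves", "kwargs": {"commands": [[0, 0, 0, 0, 0, -0.025, 100], [0, 0, 0, 0, 0, -0.05, 100], [0, 0, 0, 0, 0, -0.07, 100], [0, 0, 0, 0, 0, -0.08, 100], [0, 0, 0, 0, 0, -0.08, 100]]}}

```text
time: 8.8
tool_pos: [0.4643, 0.0192, 0.0189]
ee_rot: [3.13, -0.399, 0.025]
wrist_force: [0.5, 1.0, -0.3]
width: 0.094
finger_force: 0.0
```

Request:
{"fn": "apply_moves", "kwargs": {"commands": [[0, 0, 0, 0, 0, 0, 75], [0, 0, 0, 0, 0, 0, 65], [0, 0, 0, 0, 0, 0, 60], [0, 0, 0, 0, 0, 0, 56], [0, 0, 0, 0, 0, 0, 56]]}}

```text
time: 9.3
tool_pos: [0.4648, 0.0195, 0.0198]
ee_rot: [3.13, -0.402, 0.025]
wrist_force: [0.2, 0.7, 2.6]
width: 0.0574
finger_force: 4.7
```

Request:
{"fn": "apply_moves", "kwargs": {"commands": [[0, 0, 0, 0, 0, 0, 56], [0, 0, 0, 0, 0, 0, 56], [0, 0, 0, 0, 0, 0.005, 56], [0, 0, 0, 0, 0, 0.015, 56], [0, 0, 0, 0, 0, 0.03, 56]]}}

```text
time: 9.8
tool_pos: [0.4621, 0.0193, 0.0474]
ee_rot: [3.13, -0.395, 0.025]
wrist_force: [-0.2, 0.5, -1.0]
width: 0.0529
finger_force: 5.2
```

Request:
{"fn": "apply_moves", "kwargs": {"commands": [[0, 0, 0, 0, 0, 0.02, 56], [0, 0, 0, 0, 0, 0.04, 56], [0, 0, 0, 0, -0.01, 0.065, 56], [0, 0, 0, 0, -0.02, 0.08, 56], [0, 0, 0, 0, -0.03, 0.085, 56]]}}

```text
time: 10.3
tool_pos: [0.4646, -0.0113, 0.1365]
ee_rot: [3.128, -0.403, 0.026]
wrist_force: [0.7, -0.4, -1.7]
width: 0.0534
finger_force: 5.2
```

Run:
```python
from h import *
o=get_obs(); print(o["time"],o["tool_pos"].round(4),o["ee_rot"].round(3),o["wrist_force"].round(2),o["width"],o["finger_force"])
Rt=R.from_euler("xyz",o["ee_rot"]).as_matrix(); g=o["tool_pos"]-Rt[:,2]*.0188; print("grasp",g.round(4))
S={c:snapshot(c) for c in("scene","top","wrist")}
for q in("tongs","tongs_mid","tip_left","tip_right","cake_mid","pedestal_top","saucer_mid"):
    for c,s in S.items():
        z=dict(cake_mid=.0795,pedestal_top=.07,saucer_mid=.067).get(q,g[2])
        print(q,c,[(round(x["score"],2),np.round(x["pixel"]).tolist(),atz(s,x["pixel"],z).round(4).tolist()) for x in place_of(c,q)[:2]])
save(S["wrist"],"w4.png",k=1.5)
```

```text
10.3 [ 0.4646 -0.0113  0.1365] [ 3.128 -0.403  0.026] [ 0.65 -0.37 -1.67] 0.05336115385249703 5.164642855525017
grasp [ 0.4572 -0.0112  0.1538]
tongs scene [(0.8, [303.0, 207.0], [0.3805, -0.0219, 0.1538])]
tongs top []
tongs wrist []
tongs_mid scene [(0.76, [270.0, 200.0], [0.4652, -0.0123, 0.1538]), (0.64, [340.0, 164.0], [0.3536, -0.2286, 0.1538])]
tongs_mid top [(0.65, [218.0, 225.0], [0.454, -0.014, 0.1538]), (0.59, [205.0, 192.0], [0.5551, 0.0238, 0.1538])]
tongs_mid wrist [(0.62, [293.0, 13.0], [0.601, -0.0314, 0.1538])]
tip_left scene [(0.86, [228.0, 194.0], [0.5681, 0.0092, 0.1538])]
tip_left top [(0.54, [310.0, 224.0], [0.4486, -0.2867, 0.1538])]
tip_left wrist [(0.82, [212.0, 79.0], [0.5574, 0.0158, 0.1538])]
tip_right scene [(0.73, [238.0, 187.0], [0.5587, -0.0264, 0.1538])]
tip_right top [(0.37, [224.0, 194.0], [0.5475, -0.0324, 0.1538])]
tip_right wrist []
cake_mid scene [(0.74, [272.0, 198.0], [0.4973, -0.1038, 0.0795])]
cake_mid top [(0.6, [228.0, 163.0], [0.6633, -0.0439, 0.0795])]
cake_mid wrist [(0.56, [293.0, 4.0], [0.6661, -0.0412, 0.0795])]
pedestal_top scene [(0.79, [204.0, 202.0], [0.6647, -0.0235, 0.07]), (0.62, [264.0, 167.0], [0.5812, -0.2367, 0.07])]
pedestal_top top [(0.96, [224.0, 160.0], [0.6738, -0.0291, 0.07])]
pedestal_top wrist [(0.72, [282.0, 10.0], [0.6677, -0.0326, 0.07]), (0.56, [212.0, 82.0], [0.5984, 0.0274, 0.07])]
saucer_mid scene [(0.7, [262.0, 162.0], [0.5988, -0.2656, 0.067]), (0.55, [208.0, 193.0], [0.6752, -0.0637, 0.067])]
saucer_mid top [(0.68, [294.0, 185.0], [0.5871, -0.2519, 0.067])]
saucer_mid wrist []
```

View pics/w4.png

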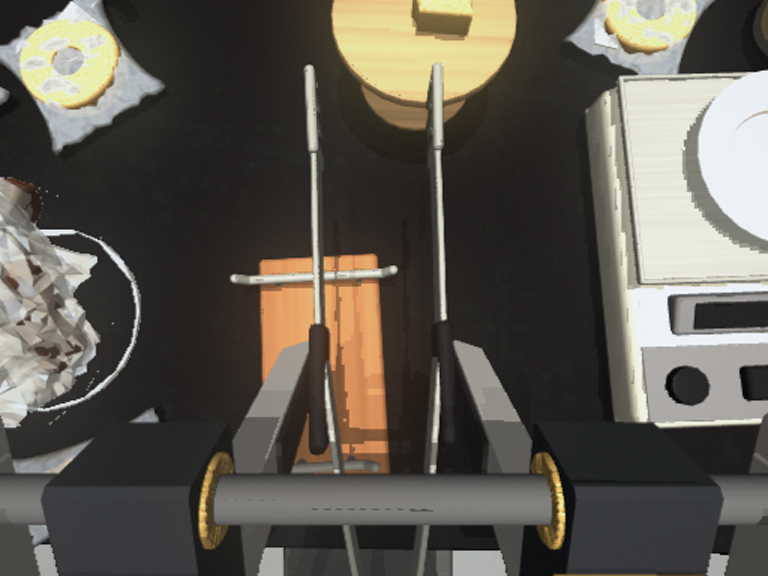

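The wrist view shows the tongs gripped evenly, with the tips at (310,110) and (437,105), and the cake at the top edge (445,10). I'm moving closer to look at the cake.

Request:
{"fn": "apply_moves", "kwargs": {"commands": [[0, 0, 0, 0.02, -0.012, 0, 56], [0, 0, 0, 0.04, -0.024, 0, 56], [0, 0, 0, 0.06, -0.034, 0, 56], [0, 0, 0, 0.07, -0.034, 0, 56], [0, 0, 0, 0.07, -0.034, 0, 56]]}}

```text
time: 12.0
tool_pos: [0.5345, -0.0445, 0.1335]
ee_rot: [3.13, -0.399, 0.025]
wrist_force: [0.3, -0.4, -1.7]
width: 0.0527
finger_force: 5.2
```

Run:
```python
from h import *
o=get_obs(); print(o["time"],o["tool_pos"].round(4),o["ee_rot"].round(3),o["width"],o["finger_force"])
Rt=R.from_euler("xyz",o["ee_rot"]).as_matrix(); g=o["tool_pos"]-Rt[:,2]*.0188; print("grasp",g.round(4))
S={c:snapshot(c) for c in("scene","top","wrist")}
for q in("tip_left","tip_right","cake_mid","pedestal_top"):
    for c,s in S.items():
        z=dict(cake_mid=.0795,pedestal_top=.07,saucer_mid=.067).get(q,g[2])
        print(q,c,[(round(x["score"],2),np.round(x["pixel"]).tolist(),atz(s,x["pixel"],z).round(4).tolist()) for x in place_of(c,q)[:1]])
w=S["wrist"]
for c in("wrist","top"):
  m=masks_of(c,"cake")[:1]
  for x in m: 
    ys,xs=np.nonzero(x["mask"]); print(c,"mask",x["score"],x["extent"],len(xs))
    P=np.array([atz(S[c],p,.089)[:2] for p in cv2.convexHull(np.c_[xs,ys].astype(np.int32))[:,0]]); print(P.round(3).tolist())
a=cv2.resize(w["pixels"][0:170,190:390],(800,680)[:2],interpolation=cv2.INTER_CUBIC)[:600]
cv2.imwrite("pics/w5.png",a[:,:,::-1])
```

```text
12.0 [ 0.5345 -0.0445  0.1335] [ 3.13  -0.399  0.025] 0.052672920312065406 5.15275664627552
grasp [ 0.5272 -0.0445  0.1508]
tip_left scene [(0.83, [212.0, 180.0], [0.6354, -0.0296, 0.1508])]
tip_left top [(0.42, [216.0, 169.0], [0.6248, -0.0108, 0.1508])]
tip_left wrist [(0.67, [215.0, 78.0], [0.628, -0.0181, 0.1508])]
tip_right scene [(0.79, [220.0, 174.0], [0.6282, -0.0586, 0.1508])]
tip_right top [(0.41, [235.0, 170.0], [0.6214, -0.0676, 0.1508])]
tip_right wrist [(0.57, [286.0, 78.0], [0.6292, -0.06, 0.1508])]
cake_mid scene [(0.43, [208.0, 194.0], [0.6655, -0.0459, 0.0795])]
cake_mid top [(0.48, [227.0, 161.0], [0.6686, -0.0402, 0.0795])]
cake_mid wrist [(0.95, [257.0, 79.0], [0.665, -0.0433, 0.0795])]
pedestal_top scene [(0.8, [206.0, 198.0], [0.67, -0.0413, 0.07])]
pedestal_top top [(0.65, [224.0, 159.0], [0.6774, -0.0295, 0.07])]
pedestal_top wrist [(0.9, [243.0, 80.0], [0.6679, -0.0314, 0.07])]
wrist mask 0.93 [238.4, 49.2, 274.6, 96.5] 1283
[[0.648, -0.058], [0.647, -0.057], [0.647, -0.053], [0.647, -0.043], [0.648, -0.036], [0.649, -0.031], [0.649, -0.03], [0.651, -0.029], [0.658, -0.026], [0.665, -0.026], [0.667, -0.028], [0.683, -0.047], [0.684, -0.048], [0.682, -0.05], [0.67, -0.056], [0.668, -0.057], [0.663, -0.057]]
top mask 0.38 [225.0, 155.1, 229.7, 166.5] 69
[[0.656, -0.053], [0.653, -0.05], [0.653, -0.031], [0.657, -0.028], [0.67, -0.028], [0.679, -0.038], [0.679, -0.047], [0.676, -0.05], [0.669, -0.053]]
```

View pics/w5.png

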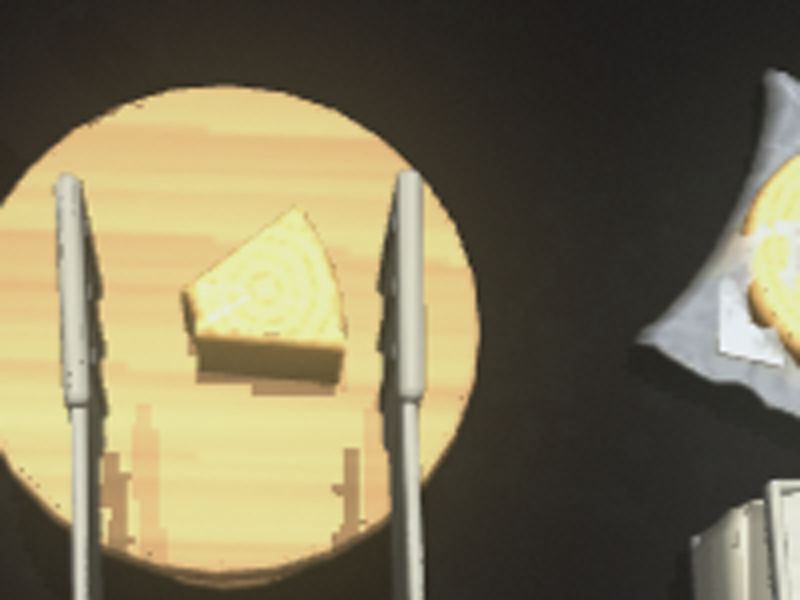

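The crop shows the cake's top face with its curved back from (345,348) to (297,207) and its narrow end from (200,338) to (183,293), lying between the tips at (75,290) and (410,290).

Run:
```python
from h import *
s=snapshot("wrist"); k=.089
g=lambda a,b:atz(s,(190+a/4,b/4),k)[:2]
A,B,C,D=g(345,348),g(297,207),g(183,293),g(200,338)
print(A,B,C,D,np.linalg.norm(A-B),np.linalg.norm(C-D))
u=B-A; v=C-D; print("yaw chord",np.arctan2(u[1],u[0]),"narrow",np.arctan2(v[1],v[0]))
m=(A+B)/2; n=(C+D)/2; d=n-m; print("y axis yaw",np.arctan2(-d[0],d[1]),np.linalg.norm(d)); print("mid",(m+n)/2)
# cake frame: sides A-D, B-C bisector
a=(D-A)/np.linalg.norm(D-A); b=(C-B)/np.linalg.norm(C-B); e=a+b; print("bisector yaw",np.arctan2(-e[0],e[1]),np.degrees(np.arccos(a@b)))
o=get_obs(); Rt=R.from_euler("xyz",o["ee_rot"]).as_matrix(); print((o["tool_pos"]-Rt[:,2]*.0188).round(4))
# tip pixels to 3D-ish: paddles ends
for p in((68,180),(75,400),(409,175),(411,398)): print(atz(s,(190+p[0]/4,p[1]/4),.162).round(4))
```

```text
[ 0.65441446 -0.05926241] [ 0.68411481 -0.04921488] [ 0.6651465 -0.0267471] [ 0.65576413 -0.0303878 ] 0.031353847967612 0.010063973155495213
yaw chord 0.3262108700111654 narrow 0.37015027959944286
y axis yaw 0.33056787050338193 0.027140632990229376
mid [ 0.66485998 -0.04140305]
bisector yaw 0.32721733111677687 42.84877393435927
[ 0.5267 -0.0446  0.1511]
[ 0.6426 -0.0146  0.162 ]
[ 0.6102 -0.0169  0.162 ]
[ 0.6446 -0.0626  0.162 ]
[ 0.6117 -0.0631  0.162 ]
```

Request:
{"fn": "apply_moves", "kwargs": {"commands": [[0, 0, 0.06, 0.009, -0.006, 0, 56], [0, 0, 0.12, 0.018, -0.012, 0, 56], [0, 0, 0.18, 0.027, -0.018, 0, 56], [0, 0, 0.24, 0.036, -0.025, 0, 56], [0, 0, 0.29, 0.042, -0.031, 0, 56]]}}

```text
time: 13.4
tool_pos: [0.5765, -0.0762, 0.1337]
ee_rot: [3.129, -0.4, 0.317]
wrist_force: [0.3, -0.0, -2.2]
width: 0.0526
finger_force: 5.2
```

Request:
{"fn": "apply_moves", "kwargs": {"commands": [[0, 0, 0, 0, 0, -0.005, 56], [0, 0, 0, 0, 0, -0.01, 56], [0, 0, 0, 0, 0, -0.01, 56], [0, 0, 0, 0, 0, -0.01, 56], [0, 0, 0, 0, 0, -0.01, 56]]}}

```text
time: 13.9
tool_pos: [0.5759, -0.0752, 0.124]
ee_rot: [3.13, -0.4, 0.316]
wrist_force: [-0.1, 0.1, -1.0]
width: 0.0527
finger_force: 5.1
```

```bash
cat >> h.py <<'E'
def tri(S,q,pix):
    A=np.zeros((3,3));b=np.zeros(3);L=[]
    for c,p in pix.items():
        o,d=ray(S[c],p); d/=np.linalg.norm(d); M=np.eye(3)-np.outer(d,d); A+=M; b+=M@o; L.append((o,M))
    X=np.linalg.solve(A,b); return X,[np.linalg.norm(M@(X-o)) for o,M in L]
E
python3 - <<'E'
from h import *
o=get_obs(); print(o["time"],o["tool_pos"].round(4),o["ee_rot"].round(3),o["width"],o["finger_force"])
Rt=R.from_euler("xyz",o["ee_rot"]).as_matrix(); g=o["tool_pos"]-Rt[:,2]*.0188; print("grasp",g.round(4))
S={c:snapshot(c) for c in("scene","top","wrist")}
for q in("tip_left","tip_right","cake_mid"):
    P={c:place_of(c,q) for c in S}; pix={c:r[0]["pixel"] for c,r in P.items() if r}
    print(q,{c:(np.round(r[0]["pixel"],1).tolist(),round(r[0]["score"],2)) for c,r in P.items() if r})
    for cs in(("scene","wrist"),("scene","top"),("scene","top","wrist")):
        if all(c in pix for c in cs): X,e=tri(S,q,{c:pix[c] for c in cs}); print(cs,X.round(4),np.round(e,4))
sc=S["scene"]["pixels"][150:225,160:300]; w=S["wrist"]["pixels"][0:150,180:380]
im=np.hstack([cv2.resize(sc,(450,241*1),interpolation=cv2.INTER_CUBIC),cv2.resize(w,(321,241),interpolation=cv2.INTER_CUBIC)])
cv2.imwrite("pics/c6.png",im[:,:,::-1])
E
```

```text
13.9 [ 0.5759 -0.0752  0.124 ] [ 3.13  -0.4    0.316] 0.05266699774893885 5.1482681930065155
grasp [ 0.5688 -0.0772  0.1413]
tip_left {'scene': ([202.8, 181.1], 0.8), 'wrist': ([212.9, 79.4], 0.57)}
('scene', 'wrist') [ 0.6591 -0.0222  0.1437] [0.0016 0.0016]
tip_right {'scene': ([205.7, 177.5], 0.62), 'top': ([235.1, 158.3], 0.45), 'wrist': ([284.7, 79.6], 0.68)}
('scene', 'wrist') [ 0.6782 -0.0619  0.1244] [0.002 0.002]
('scene', 'top') [ 0.6714 -0.0653  0.1211] [0.0062 0.0062]
('scene', 'top', 'wrist') [ 0.6731 -0.0635  0.1249] [0.0036 0.0093 0.0064]
cake_mid {'scene': ([207.9, 194.0], 0.55), 'top': ([226.4, 162.3], 0.65), 'wrist': ([248.9, 116.1], 0.94)}
('scene', 'wrist') [ 0.663  -0.0425  0.0851] [0.0011 0.0011]
('scene', 'top') [ 0.6609 -0.039   0.0882] [0.0012 0.0012]
('scene', 'top', 'wrist') [ 0.6623 -0.0407  0.0866] [0.0015 0.0022 0.0021]
```

View pics/c6.png

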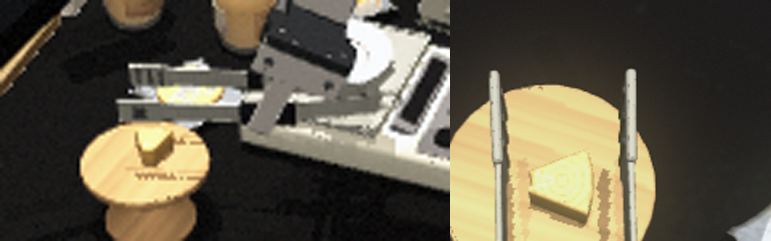

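The crops show the tongs over the cake and centred laterally, but with the tips drooping a little (about 9 mm by triangulation). I'm pitching up 0.08 and going partway down.

Request:
{"fn": "apply_moves", "kwargs": {"commands": [[0.025, -0.076, 0, 0, 0, 0, 56], [0.025, -0.076, 0, 0.001, 0, -0.01, 56], [0.025, -0.076, 0, 0.001, 0, -0.02, 56], [0.025, -0.076, 0, 0.001, 0, -0.03, 56], [0.025, -0.076, 0, 0.001, 0, -0.03, 56]]}}

```text
time: 15.0
tool_pos: [0.5758, -0.075, 0.0909]
ee_rot: [3.133, -0.476, 0.314]
wrist_force: [-0.3, 0.5, -1.3]
width: 0.0528
finger_force: 5.2
```

Run:
```python
from h import *
o=get_obs(); print(o["time"],o["tool_pos"].round(4),o["ee_rot"].round(3),o["wrist_force"].round(2),o["width"],o["finger_force"])
Rt=R.from_euler("xyz",o["ee_rot"]).as_matrix(); g=o["tool_pos"]-Rt[:,2]*.0188; print("grasp",g.round(4))
S={c:snapshot(c) for c in("scene","wrist")}
for q in("tip_left","tip_right","cake_mid","tongs_mid","tongs"):
    P={c:place_of(c,q) for c in S}; pix={c:r[0]["pixel"] for c,r in P.items() if r}
    print(q,{c:(np.round(r[0]["pixel"],1).tolist(),round(r[0]["score"],2)) for c,r in P.items() if r})
    if len(pix)==2: X,e=tri(S,q,pix); print(X.round(4),np.round(e,4))
    elif "scene" in pix: print(atz(S["scene"],pix["scene"],g[2]).round(4))
t=g+np.array([.096,.034,0])
print("pred scene z+0,-10:",proj(S["scene"],t),proj(S["scene"],t-[0,0,.01]),"wrist",proj(S["wrist"],t),proj(S["wrist"],t-[0,0,.01]))
sc=S["scene"]["pixels"][150:250,160:300]; w=S["wrist"]["pixels"][0:150,180:390]
im=np.hstack([cv2.resize(sc,(460,329),interpolation=cv2.INTER_CUBIC),cv2.resize(w,(340,329),interpolation=cv2.INTER_CUBIC)])
cv2.imwrite("pics/c7.png",im[:,:,::-1])
```

```text
15.0 [ 0.5758 -0.075   0.0909] [ 3.133 -0.476  0.314] [-0.33  0.46 -1.28] 0.052801770021768196 5.174713209271431
grasp [ 0.5675 -0.0775  0.1077]
tip_left {'scene': ([207.1, 190.6], 0.89), 'wrist': ([215.7, 80.9], 0.59)}
[ 0.6544 -0.0244  0.1147] [0.003 0.003]
tip_right {'scene': ([206.8, 180.8], 0.8), 'wrist': ([287.9, 81.7], 0.87)}
[ 0.6745 -0.0645  0.1104] [0.001 0.001]
cake_mid {'scene': ([207.2, 194.7], 0.58), 'wrist': ([250.3, 108.3], 0.93)}
[ 0.6643 -0.0432  0.0808] [0.0005 0.0005]
tongs_mid {'scene': ([242.6, 188.4], 0.91), 'wrist': ([287.9, 84.1], 0.31)}
[ 0.6035 -0.0675  0.14  ] [0.043 0.043]
tongs {'scene': ([272.3, 193.2], 0.96)}
[ 0.4914 -0.0916  0.1077]
pred scene z+0,-10: [206.89226266 187.1474506 ] [207.17244955 190.02889785] wrist [250.20218782  88.30218862] [250.26730567  96.47433833]
```

View pics/c7.png

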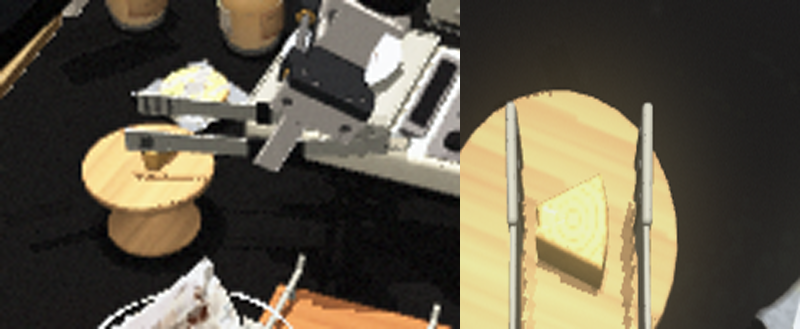

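The crops show the tips level and straddling the cake, which sits about 2 mm left of the middle. I'm shifting 2 mm and descending.

Request:
{"fn": "apply_moves", "kwargs": {"commands": [[0, 0, 0, 0, 0.002, -0.008, 56], [0, 0, 0, 0, 0.002, -0.015, 56], [0, 0, 0, 0, 0.002, -0.02, 56], [0, 0, 0, 0, 0.002, -0.025, 56], [0, 0, 0, 0, 0.002, -0.025, 56]]}}

```text
time: 16.1
tool_pos: [0.5762, -0.0733, 0.0672]
ee_rot: [3.132, -0.478, 0.314]
wrist_force: [0.3, -0.2, -1.6]
width: 0.0528
finger_force: 5.2
```

Run:
```python
from h import *
o=get_obs(); print(o["time"],o["tool_pos"].round(4),o["ee_rot"].round(3),o["wrist_force"].round(2),o["wrist_torque"].round(3),o["width"],o["finger_force"])
Rt=R.from_euler("xyz",o["ee_rot"]).as_matrix(); g=o["tool_pos"]-Rt[:,2]*.0188; print("grasp",g.round(4))
S={c:snapshot(c) for c in("scene","wrist")}
for q in("tip_left","tip_right","cake_mid"):
    P={c:place_of(c,q) for c in S}; pix={c:r[0]["pixel"] for c,r in P.items() if r}
    print(q,{c:(np.round(r[0]["pixel"],1).tolist(),round(r[0]["score"],2)) for c,r in P.items() if r})
    if len(pix)==2: X,e=tri(S,q,pix); print(X.round(4),np.round(e,4))
sc=S["scene"]["pixels"][160:240,170:270]; w=S["wrist"]["pixels"][20:150,190:350]
im=np.hstack([cv2.resize(sc,(400,320),interpolation=cv2.INTER_CUBIC),cv2.resize(w,(394,320),interpolation=cv2.INTER_CUBIC)])
cv2.imwrite("pics/c8.png",im[:,:,::-1])
```

```text
16.1 [ 0.5762 -0.0733  0.0672] [ 3.132 -0.478  0.314] [ 0.26 -0.17 -1.6 ] [-0.167  0.285  0.034] 0.05276640462424618 5.174477398395538
grasp [ 0.5679 -0.0758  0.0839]
tip_left {'scene': ([206.4, 196.7], 0.78), 'wrist': ([213.2, 84.2], 0.94)}
[ 0.6542 -0.0221  0.0932] [0.0001 0.0001]
tip_right {'scene': ([208.7, 190.7], 0.53), 'wrist': ([286.3, 81.4], 0.6)}
[ 0.6732 -0.0618  0.081 ] [0.003 0.003]
cake_mid {'scene': ([207.9, 195.1], 0.6), 'wrist': ([252.5, 89.2], 0.79)}
[ 0.6637 -0.0431  0.0809] [0.0012 0.0012]
```

View pics/c8.png

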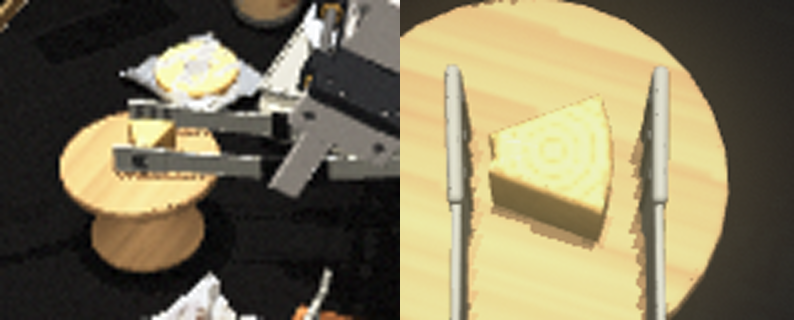

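The crops show both paddles on either side of the cake with its ends parallel to them. I'm lowering 2 mm and squeezing.

Request:
{"fn": "apply_moves", "kwargs": {"commands": [[0, 0, 0, 0, 0, -0.002, 54], [0, 0, 0, 0, 0, -0.002, 52], [0, 0, 0, 0, 0, -0.002, 50], [0, 0, 0, 0, 0, -0.002, 48], [0, 0, 0, 0, 0, -0.002, 46]]}}

```text
time: 17.0
tool_pos: [0.5769, -0.0737, 0.0668]
ee_rot: [3.13, -0.48, 0.315]
wrist_force: [-1.5, 0.4, -0.5]
width: 0.0464
finger_force: 30.0
```

Request:
{"fn": "apply_moves", "kwargs": {"commands": [[0, 0, 0, 0, 0, 0, 44], [0, 0, 0, 0, 0, 0, 42], [0, 0, 0, 0, 0, 0, 40], [0, 0, 0, 0, 0, 0, 40], [0, 0, 0, 0, 0, 0, 40]]}}

```text
time: 17.5
tool_pos: [0.577, -0.0736, 0.0668]
ee_rot: [3.13, -0.48, 0.315]
wrist_force: [-0.0, -0.8, -1.2]
width: 0.0464
finger_force: 30.0
```

Closed on the cake at 46.4 mm with the force at its limit. Lifting.

Request:
{"fn": "apply_moves", "kwargs": {"commands": [[0, 0, 0, 0, 0, 0.005, 40], [0, 0, 0, 0, 0, 0.015, 40], [0, 0, 0, 0, 0, 0.03, 40], [0, 0, 0, 0, 0, 0.045, 40], [0, 0, 0, 0, 0, 0.06, 40]]}}

```text
time: 18.0
tool_pos: [0.5773, -0.0738, 0.1287]
ee_rot: [3.129, -0.481, 0.315]
wrist_force: [-0.3, 0.2, -0.9]
width: 0.0462
finger_force: 30.0
```

Run:
```python
from h import *
o=get_obs(); print(o["time"],o["tool_pos"].round(4),o["ee_rot"].round(3),o["wrist_force"].round(2),o["width"],o["finger_force"])
S={c:snapshot(c) for c in("scene","wrist","top")}
for q in("tip_left","tip_right","cake_mid","saucer_mid","scale_pan"):
    P={c:place_of(c,q) for c in S}; pix={c:r[0]["pixel"] for c,r in P.items() if r}
    print(q,{c:(np.round(r[0]["pixel"],1).tolist(),round(r[0]["score"],2)) for c,r in P.items() if r})
    for cs in(("scene","wrist"),("scene","top")):
        if all(c in pix for c in cs): X,e=tri(S,q,{c:pix[c] for c in cs}); print(cs,X.round(4),np.round(e,4))
    if q[0]=="s":
        for c in pix: print(c,atz(S[c],pix[c],.067).round(4))
```

```text
18.0 [ 0.5773 -0.0738  0.1287] [ 3.129 -0.481  0.315] [-0.25  0.21 -0.91] 0.04621298292373025 29.950860192475375
tip_left {'scene': ([202.5, 175.4], 0.73), 'wrist': ([227.9, 79.0], 0.8), 'top': ([218.7, 158.7], 0.44)}
('scene', 'wrist') [ 0.6641 -0.0295  0.1565] [0.0006 0.0006]
('scene', 'top') [ 0.6552 -0.0188  0.1663] [0.0021 0.0021]
tip_right {'scene': ([199.5, 174.5], 0.81), 'wrist': ([279.0, 83.0], 0.91), 'top': ([234.1, 156.3], 0.57)}
('scene', 'wrist') [ 0.6891 -0.0566  0.1316] [0.0029 0.0029]
('scene', 'top') [ 0.6808 -0.0604  0.1303] [0.0118 0.0118]
cake_mid {'scene': ([206.4, 177.2], 0.49), 'wrist': ([254.6, 87.5], 0.56), 'top': ([223.9, 154.6], 0.59)}
('scene', 'wrist') [ 0.6666 -0.0448  0.1424] [0.004 0.004]
('scene', 'top') [ 0.6646 -0.0366  0.1479] [0.0063 0.0063]
saucer_mid {'scene': ([340.4, 165.9], 0.68), 'wrist': ([464.3, 302.5], 0.73), 'top': ([294.4, 184.4], 0.67)}
('scene', 'wrist') [ 0.4813 -0.291   0.0638] [0.1144 0.1144]
('scene', 'top') [ 0.4632 -0.2527  0.1449] [0.1075 0.1075]
scene [ 0.3764 -0.3396  0.067 ]
wrist [ 0.5881 -0.2453  0.067 ]
top [ 0.5891 -0.2533  0.067 ]
scale_pan {'scene': ([265.6, 171.2], 0.81), 'top': ([289.3, 185.3], 0.75)}
('scene', 'top') [ 0.5832 -0.2396  0.0547] [0.0061 0.0061]
scene [ 0.57   -0.2247  0.067 ]
top [ 0.5866 -0.2369  0.067 ]
```

The cake is lifted, with its centre at about z 0.142. Carrying it to the saucer.

Request:
{"fn": "apply_moves", "kwargs": {"commands": [[0, 0, 0, -0.004, -0.01, 0.003, 40], [0, 0, 0, -0.012, -0.03, 0.006, 40], [0, 0, 0, -0.021, -0.055, 0.006, 40], [0, 0, 0, -0.03, -0.08, 0.006, 40], [0, 0, 0, -0.04, -0.105, 0.006, 40]]}}

```text
time: 19.4
tool_pos: [0.5365, -0.1803, 0.1334]
ee_rot: [3.129, -0.48, 0.316]
wrist_force: [-0.2, -0.2, -1.4]
width: 0.0461
finger_force: 30.0
```

Request:
{"fn": "apply_moves", "kwargs": {"commands": [[0, 0, 0, -0.01, -0.025, 0, 40], [0, 0, 0, -0.02, -0.05, 0, 40], [0, 0, 0, -0.029, -0.075, 0, 40], [0, 0, 0, -0.035, -0.092, 0, 40], [0, 0, 0, -0.038, -0.1, 0, 40]]}}

```text
time: 19.9
tool_pos: [0.4982, -0.2811, 0.1331]
ee_rot: [3.129, -0.48, 0.313]
wrist_force: [-0.1, 0.3, -1.5]
width: 0.046
finger_force: 30.0
```

Run:
```python
from h import *
o=get_obs(); print(o["time"],o["tool_pos"].round(4),o["ee_rot"].round(3),o["wrist_force"].round(2),o["width"],o["finger_force"])
S={c:snapshot(c) for c in("scene","wrist","top")}
for q in("tip_left","tip_right","cake_mid","saucer_mid"):
    P={c:place_of(c,q) for c in S}; pix={c:r[0]["pixel"] for c,r in P.items() if r}
    print(q,{c:(np.round(r[0]["pixel"],1).tolist(),round(r[0]["score"],2)) for c,r in P.items() if r})
    for cs in(("scene","wrist"),("scene","top")):
        if all(c in pix for c in cs): X,e=tri(S,q,{c:pix[c] for c in cs}); print(cs,X.round(4),np.round(e,4))
    if q[0]=="s":
        for c in pix: print(c,atz(S[c],pix[c],.067).round(4))
sc=S["scene"]["pixels"][120:220,200:340]; w=S["wrist"]["pixels"][0:200,150:410]
im=np.hstack([cv2.resize(sc,(400,300),interpolation=cv2.INTER_CUBIC),cv2.resize(w,(390,300),interpolation=cv2.INTER_CUBIC)])
cv2.imwrite("pics/c9.png",im[:,:,::-1])
```

```text
19.9 [ 0.4982 -0.2811  0.1331] [ 3.129 -0.48   0.313] [-0.12  0.27 -1.53] 0.0459761126334935 29.95131322866655
tip_left {'scene': ([263.4, 142.6], 0.73), 'wrist': ([226.8, 83.1], 0.73), 'top': ([287.8, 180.1], 0.7)}
('scene', 'wrist') [ 0.5813 -0.237   0.1563] [0.0012 0.0012]
('scene', 'top') [ 0.5797 -0.2253  0.1652] [0.0024 0.0024]
tip_right {'scene': ([262.7, 138.9], 0.54), 'wrist': ([276.3, 80.7], 0.59), 'top': ([301.7, 178.5], 0.65)}
('scene', 'wrist') [ 0.5959 -0.2639  0.1494] [0.001 0.001]
('scene', 'top') [ 0.5937 -0.2671  0.1479] [0.0042 0.0042]
cake_mid {'scene': ([263.7, 141.0], 0.62), 'wrist': ([254.4, 89.4], 0.74), 'top': ([295.0, 178.9], 0.55)}
('scene', 'wrist') [ 0.5867 -0.2528  0.1504] [0.0021 0.0021]
('scene', 'top') [ 0.5868 -0.2474  0.1552] [0.0006 0.0006]
saucer_mid {'scene': ([263.5, 165.3], 0.62), 'wrist': ([246.9, 134.7], 0.63), 'top': ([292.2, 181.8], 0.96)}
('scene', 'wrist') [ 0.5866 -0.2466  0.0693] [0. 0.]
('scene', 'top') [ 0.5926 -0.2479  0.068 ] [0.005 0.005]
scene [ 0.5879 -0.2494  0.067 ]
wrist [ 0.5875 -0.2462  0.067 ]
top [ 0.5977 -0.2466  0.067 ]
```

View pics/c9.png

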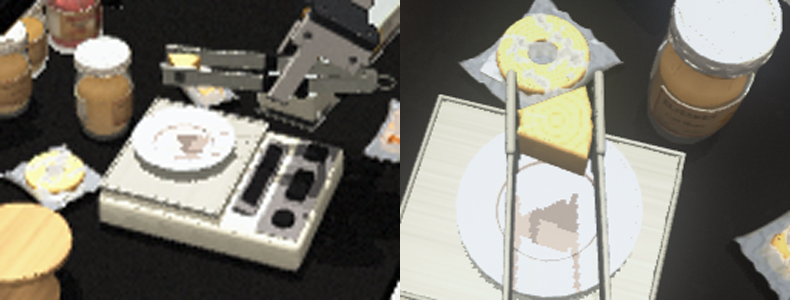

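The crops show the cake held in the tongs above the saucer: cake at (180,60) and saucer at (185,140) in the left crop. It is within about 5 mm of the saucer's centre and about 80 mm above its rim. I'll let it settle and hand in.

Request:
{"fn": "apply_moves", "kwargs": {"commands": [[0, 0, 0, 0, 0.001, 0, 40], [0, 0, 0, 0, 0.001, 0, 40], [0, 0, 0, 0, 0.001, 0, 40], [0, 0, 0, 0, 0.001, 0, 40], [0, 0, 0, 0, 0.001, 0, 40]]}}

```text
time: 21.15
tool_pos: [0.499, -0.2777, 0.1328]
ee_rot: [3.13, -0.48, 0.315]
wrist_force: [0.2, 0.0, -0.6]
width: 0.046
finger_force: 30.0
```

```bash
python3 -c "
from h import *
o=get_obs();print(o['width'],o['finger_force'],o['qvel']);print(close_job())"
```

```text
0.04598274025944387 29.950686053853133 [-0.00063436  0.00073607  0.00052068 -0.00068526  0.00022988  0.00015356]
the job is handed in; nothing more can be done
None
```

I pressed the three keys fully in order and handed the job in at about 21 s, with the cake held still in the tongs roughly 8 cm above the saucer's rim and within about 5 mm of its centre; the hand-in returned no verdict.

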